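# Put the mixed-up reagent bottles back in their own dishes

## Robot

A 6-joint arm with a two-finger parallel gripper is mounted at the origin on the work surface. World frame = base frame: x ahead of the robot, y to its left, z up, the work surface at z = 0. Lengths are in m, angles in rad, forces in N, time in s.
With the tool pointing down it reaches from about 0.325 to 0.775 m from the base axis. Payload 9.3 kg.
Tool frame: the origin (TCP) lies where the fingers leave the gripper's body, on its centre line; the fingertips stand 73 mm ahead of it and the grasp point (between the pads) lies 54 mm ahead of it; z points along the fingers, y is the line along which they close (so a half turn about z gives the same grasp; the last joint's range is limited). The gripper opens to 85 mm and grips with 20 to 120 N. Pads are 22 mm wide; open, the fingers measure 114 mm over their backs; the gripper's body (76 mm by 85 mm) begins 54 mm behind the grasp point. The pads swing forward as they close: fully open they stand 13 mm farther back than shut.
Start: joints at [1.124, 0.259, 0.021, 1.334, 0, 1.418], TCP at [0.159, 0.526, 0.304] pointing down, gripper open.
Joint ranges: [-3.04, 3.04], [-0.91, 1.82], [-1.04, 1.36], [-1.92, 1.95], [-1.52, 1.45], [-3.14, 3.14]. Speed limits (rad/s): [2.22, 2.22, 2.79, 3.14, 3.14, 3.14].

## Interface

Orientations are given as a unit quaternion [x, y, z, w].
In Python, from cell import * gives the robot as it stands.
- The arm moves only by the shell command python3 -m crank 'ROWS' [OPENING] [FORCE]. ROWS is JSON, a list of rows, each a list of 4 numbers: the shift along the world's x, y, z in units of 25 mm (1.0 is 25 mm), then the turn about the world's z in units of 5 degrees (1.0 is 5 degrees). In form: [[dx, dy, dz, turn], ...]. A call has 1 to 10 rows; each row shifts and turns the commanded pose from where the row before left it; what a row does not reach is not made up. A row lasts 1/10 s, in which the tool goes at most 50 mm and 8.59 degrees, less where a joint would pass 70% of its speed; a pose out of reach is approached as far as the arm can. A call is refused whole if a number of a shift passes 1 or a number of a turn 1, either way. A call with a gripper value outside its range is refused whole. OPENING is the opening, from 0 (shut) to 1 (fully open), set as the call begins (- or left out, the last holds). The fingers move at their own pace and stop on an object; FORCE is the grip in N (left out, the last holds). Time passes only in rows, so rows that do not move let the fingers close. It gives the time, the measured TCP pose, the force, the opening and the grip force at its end, in the units of the state.
- get_obs(): the state, without advancing time (a new reading comes with each control period).
- capture(name): name is "scene" or "top" or "wrist"; returns the picture (384x512x3 uint8, blue, green, red); there is no depth.
- camera_info(name): a dict with "camera_matrix" (3x3 intrinsics, pixels), "rvec" (rotation vector, rad) and "tvec" (3), from world to camera coordinates, as OpenCV has them; the wrist camera has in their place "tool_from_camera" (4x4, takes a point from camera to tool coordinates, whose origin is the TCP and whose axes are the flange's). Camera axes: x right, y down, z forward; pixel columns grow to the right and rows downward; lengths in m; the calibration is good to about 2 mm. A picture is of the moment at which its call begins: read the wrist's pose just before it. camera_info takes no time and is no camera call.
- hand_in(): hands the job in; it is judged then, once.
The state is a dict: "clock": time; "joint_pos": joint angles; "dq": joint speeds; "tau": joint torques, N m; "position": TCP position; "ee_rot": TCP orientation; "contact_force": force on the tool from outside, world axes, zero at the start; "moment": the same for the moment, N m; "grip_width": opening from 0.0 (shut) to 1.0 (fully open); "grasp_force": force on a finger pad.
Only numpy, scipy, OpenCV 4.12 (cv2) and the standard library are available. Lean on these libraries where they do the work, as an engineer would, in place of code of your own. Each camera call takes 0.05 s, during which the arm holds its last target. There are 200 camera calls.

## Task

The three reagent bottles were put back in each other's dishes. Set each upright in the middle of the dish of its own outline: the round dropper bottle in the round dish, the square bottle in the square dish, the flat bottle lengthwise in the oblong dish. Each dish has room for one bottle, so use the empty black mat if you need to park one; set the bottles down gently without dropping or tipping them, and leave the pipette cup, wash bottle and tube rack where they are.

Things in the scene. Friction and masses are not known exactly. Their poses are not given: they have to be found in the camera images.
- dropper_bottle: Round amber dropper bottle with a paper label, a white collar and a thin black dropper bulb; the tallest of the three bottles. Glass body 42 mm across and 60 mm high, shoulder narrowing up to 69 mm; white collar 26 mm across from 70 to 92 mm above the underside; bulb 17 mm across from 92 to 120 mm (rigid here). About 0.12 kg. Origin: centre of the underside; z up along the bottle.
- square_bottle: Square amber bottle with a paper label and a wide round white screw cap. Body 46 x 46 mm and 64 mm high, shoulder up to 72 mm; cap 34 mm across from 74 to 102 mm above the underside. About 0.16 kg. Origin: centre of the underside; z up along the bottle, x and y square to its sides.
- flat_bottle: Flat, oblong amber bottle with a paper label and a round white screw cap. Body 64 mm (x) by 32 mm (y) and 66 mm high, shoulder up to 75 mm; cap 28 mm across from 80 to 108 mm above the underside. About 0.15 kg. Origin: centre of the underside; x along its long side, z up along the bottle.
- round_dish: Round blue shallow dish, 92 mm across outside, 84 mm inside, fixed to the bench: home of the round dropper bottle. Inner floor 4 mm and rim 10 mm above the bench. Origin: centre of its underside, on the bench; z up. At the start the square bottle stands in it.
- square_dish: Square blue shallow dish, 92 x 92 mm outside, 84 x 84 mm inside, fixed to the bench: home of the square bottle. Inner floor 4 mm and rim 10 mm above the bench. Origin: centre of its underside, on the bench; z up, x and y along its sides. At the start the flat bottle stands in it.
- long_dish: Oblong blue shallow dish, 100 mm (x) by 62 mm (y) outside, 92 x 54 mm inside, fixed to the bench: home of the flat bottle. Inner floor 4 mm and rim 10 mm above the bench. Origin: centre of its underside, on the bench; x along its long side, z up. At the start the dropper bottle stands in it.
- mat: Square black rubber mat, 90 x 90 mm, 4 mm thick, fixed to the bench and empty: a free spot to park a bottle. Origin: centre of its underside, on the bench; x and y along its sides.
- pipette_cup: Bystander: loose green cup full of plastic pipettes, 70 mm across, cup 95 mm high, pipettes up to 145 mm. Origin: centre of the underside.
- wash_bottle: Bystander: loose white wash bottle, 72 mm across, 157 mm high with its cap, thin bent spout up to about 190 mm that reaches 48 mm to its +y. Origin: centre of the underside.
- tube_rack: Bystander: loose steel wire rack with glass test tubes, 70 mm (x) by 170 mm (y), 88 mm high. Origin: centre of the underside.
There are look-alikes about, which are no part of the job. What is shaped like the round_dish but green, orange or red is not meant.

How it is judged:
By the outcome, as a careful person would: the job done as asked, in the order asked, and still so for the second after the job is handed in, with the robot touching nothing.
It also fails if it takes over 96 s, if anything falls off the work surface, if the arm or the gripper's body presses on something with over 40 N, if the wrist force passes 120 N, or if a joint passes its speed limit or range.

## Working session

There is one attempt and no reset: what is moved stays moved. The work goes in short steps, Python scripts to look and compute and a shell command to move; the robot and the scene stay as the last step left them, time stands still between calls to the robot, and variables do not carry over. Pictures are saved under pics/ and viewed, at most 14 in all, crops included, and the job is handed in when it is done.

```bash
mkdir -p pics; ls; python3 - <<'E'
from cell import *
import cv2
for n in("top","scene"):
    cv2.imwrite(f"pics/{n}0.png",capture(n)); i=camera_info(n); print(n,i)
print(get_obs())
E
```

```text
pics
top {'camera_matrix': array([[407.66815921,   0.        , 251.84663685],
       [  0.        , 407.66815921, 192.86142353],
       [  0.        ,   0.        ,   1.        ]]), 'rvec': array([ 2.25183753, -1.93748467,  0.20956038]), 'tvec': array([-0.06350428,  0.59073533,  0.99736906])}
scene {'camera_matrix': array([[437.58632085,   0.        , 255.38859446],
       [  0.        , 437.58632085, 189.25645436],
       [  0.        ,   0.        ,   1.        ]]), 'rvec': array([ 2.0740855 ,  0.85781452, -0.44177275]), 'tvec': array([-0.41574267, -0.22001004,  1.75511218])}
{'clock': 0.1, 'joint_pos': array([ 1.12437714e+00,  2.59101362e-01,  2.08580464e-02,  1.33371049e+00,
       -9.73101457e-06,  1.41818373e+00]), 'dq': array([-0.00028295, -0.00084191,  0.00121197,  0.00033758,  0.00022143,
       -0.00052583]), 'tau': array([ 5.90413096e-03, -5.56691909e+01,  3.45071590e+01,  1.16273150e-02,
       -1.74705274e-04,  8.05699528e-06]), 'position': array([0.15921908, 0.5262753 , 0.30335337]), 'ee_rot': array([ 1.46375461e-01,  9.89228937e-01, -5.54409289e-04, -1.66112643e-04]), 'contact_force': array([0.67554403, 1.0817626 , 0.08823843]), 'moment': array([-0.00241015, -0.0055932 ,  0.02372418]), 'grasp_force': 0.0, 'grip_width': 1.0022217586572406}
```

View pics/top0.png

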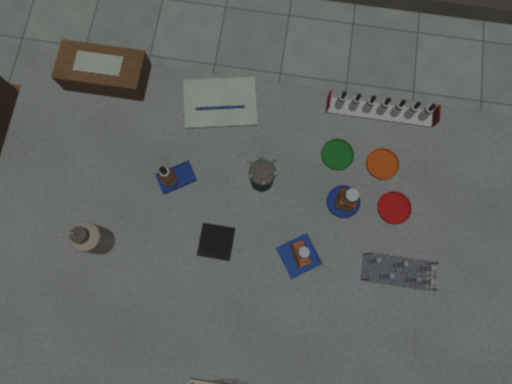

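View pics/scene0.png

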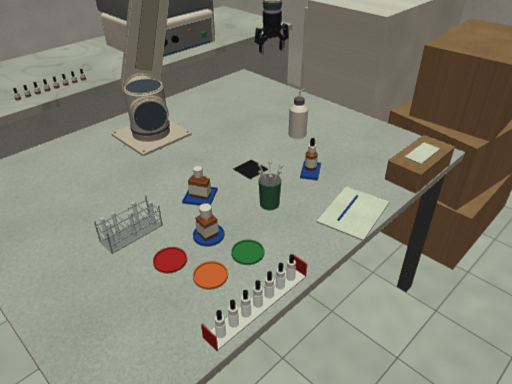

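The top view shows the long dish with the dropper bottle at about (176,177). The square dish with the flat bottle is at (299,256), and the round dish with the square bottle is at (344,201). The mat is at (216,242) and the cup at (262,172). The scene view confirms this.

```bash
cat > h.py <<'E'
from cell import *
import cv2, numpy as np
from scipy.spatial.transform import Rotation as R
def cam(n,obs=None):
    i=camera_info(n);K=i['camera_matrix']
    if n=='wrist':
        T=np.eye(4);T[:3,:3]=R.from_quat(obs['ee_rot']).as_matrix();T[:3,3]=obs['position'];T=T@i['tool_from_camera']
        return K,T[:3,:3],T[:3,3]
    r=cv2.Rodrigues(i['rvec'])[0].T
    return K,r,-r@np.ravel(i['tvec'])
def ray(c,px,z):
    K,r,o=c;px=np.atleast_2d(np.float64(px))
    d=(r@np.linalg.inv(K)@np.c_[px,np.ones(len(px))].T).T
    return (o+d*((z-o[2])/d[:,2])[:,None])[:,:2]
def proj(c,p):
    K,r,o=c;q=K@r.T@(np.float64(p)-o);return q[:2]/q[2]
def blobs(m,lo=40):
    cs=cv2.findContours(m.astype(np.uint8),cv2.RETR_EXTERNAL,cv2.CHAIN_APPROX_NONE)[0]
    return [c[:,0] for c in cs if cv2.contourArea(c)>lo]
def rect(c,ct,z):
    (x,y),(w,h),a=cv2.minAreaRect((ray(c,cv2.convexHull(ct)[:,0],z)*1000).astype(np.float32))
    if w<h: w,h,a=h,w,a+90
    return [round(float(v),1) for v in (x,y,w,h,a)]   # mm, long-side angle deg
def hsv(im): return cv2.split(cv2.cvtColor(im,cv2.COLOR_BGR2HSV))
def yaw(o):  # closing axis (tool y) angle in world, deg
    y=R.from_quat(o['ee_rot']).as_matrix()[:,1];return np.degrees(np.arctan2(y[1],y[0]))
E
python3 - <<'E'
from h import *
im=capture("top");c=cam("top");H,S,V=hsv(im)
print('blue');[print(b.mean(0),rect(c,b,.010)) for b in blobs((H>100)&(H<130)&(S>120)&(V>50),80)]
print('mat');[print(b.mean(0),rect(c,b,.004)) for b in blobs((V<30),200)]
print('white');
for b in blobs((S<50)&(V>165),15):
    m=b.mean(0); print(m.round(1),len(b),[ray(c,m,z).round(3).tolist() for z in(.102,.106,.112)])
print('amber');[print(b.mean(0),rect(c,b,.07)) for b in blobs((H<18)&(S>110)&(V<200),30)]
print('cup',ray(c,[262,170],.095)); print('wash',ray(c,[80,236],.16)); print('rack',ray(c,[[363,255],[437,264],[434,290],[361,284]],.05))
o=get_obs();print(yaw(o))
cv2.imwrite('pics/crop.png',cv2.resize(im[130:310,50:450],None,fx=2,fy=2,interpolation=2))
E
```

```text
blue
[298.82051282 255.5982906 ] [456.7, -121.4, 89.6, 87.6, 124.7]
[341.77099237 202.67938931] [616.7, -219.7, 86.7, 80.4, 46.3]
[174.98387097 178.83870968] [618.6, 241.8, 97.1, 59.9, 122.7]
mat
white
amber
[300.35526316 253.57894737] [457.7, -120.3, 59.4, 29.0, 26.7]
[394.20879121 207.2967033 ] [609.9, -342.1, 83.7, 83.0, 141.2]
[345.55932203 199.69491525] [615.7, -222.1, 43.2, 42.6, 82.4]
[168.125 176.75 ] [602.7, 248.1, 35.1, 25.5, 139.3]
[382.31460674 163.25842697] [722.6, -303.0, 85.0, 84.2, 160.2]
[437.37142857 113.57142857] [886.9, -436.4, 45.8, 14.9, 178.6]
[91.4556213  81.52071006] [844.0, 507.0, 213.8, 25.5, 88.8]
cup [[0.64991975 0.00760276]]
wash [[0.41275671 0.39932894]]
rack [[ 0.47837654 -0.27902112]
 [ 0.4838391  -0.46701467]
 [ 0.41822503 -0.46299237]
 [ 0.4055499  -0.28066198]]
73.16478004409852
```

View pics/crop.png

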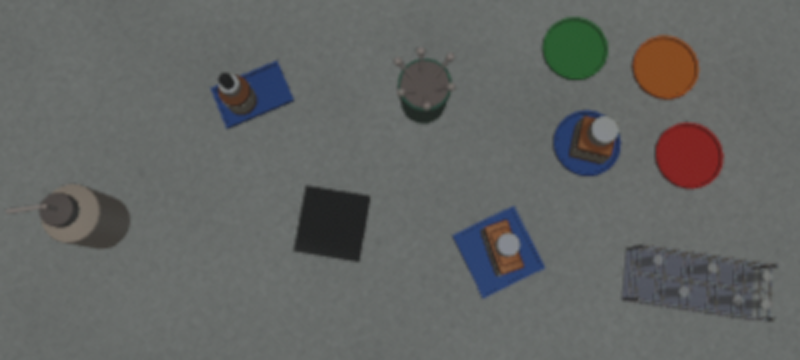

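The crop gives the mat centre at about (216,241). The caps are at (304,252) for the flat bottle and (352,195) for the square one. I'll move above the flat bottle for a closer wrist look.

```bash
python3 -m crank '[[0.4,-1,0,0],[0.4,-1,0,0],[0.4,-1,0,0],[0.4,-1,0,0],[0.4,-1,0,0],[0.4,-1,0,0],[0.4,-1,0,0],[0.4,-1,0,0],[0.4,-1,0,0],[0.4,-1,0,0]]'
python3 -m crank '[[0.4,-1,0,0],[0.4,-1,0,0],[0.4,-1,0,0],[0.4,-1,0,0],[0.4,-1,0,0],[0.4,-1,0,0],[0.4,-1,0,0],[0.4,-1,0,0],[0.4,-1,0,0],[0.4,-1,0,0]]'
python3 -m crank '[[0.4,-1,0,0],[0.4,-1,0,0],[0.4,-1,0,0],[0.4,-1,0,0],[0,0,0,0],[0,0,0,0]]'
python3 - <<'E'
from h import *
o=get_obs();im=capture("wrist");cv2.imwrite('pics/w1.png',im);print(o['position'],yaw(o),camera_info('wrist'))
t=capture("top");c=cam('top');H,S,V=hsv(t)
m=np.zeros_like(V);m[215:270,190:245]=1
[print('mat',b.mean(0),rect(c,b,.004)) for b in blobs((V<55)&(m>0),200)]
E
```

```text
clock: 1.15
position: [0.2594, 0.2754, 0.3038]
ee_rot: [0.146, 0.989, -0.0, -0.0]
contact_force: [0.2, 0.2, -0.9]
grip_width: 1.001
grasp_force: 0.0
clock: 2.15
position: [0.3594, 0.0253, 0.3038]
ee_rot: [0.146, 0.989, 0.0, -0.0]
contact_force: [0.9, 0.3, 0.9]
grip_width: 1.003
grasp_force: 0.0
clock: 2.75
position: [0.3991, -0.0738, 0.3035]
ee_rot: [0.147, 0.989, 0.0, -0.001]
contact_force: [-0.1, 0.1, 0.6]
grip_width: 0.999
grasp_force: 0.0
[ 0.39911723 -0.07381943  0.30352773] 73.08836356705908 {'camera_matrix': array([[308.54225769,   0.        , 254.32615245],
       [  0.        , 308.54225769, 190.62207738],
       [  0.        ,   0.        ,   1.        ]]), 'tool_from_camera': array([[ 2.35710943e-04, -9.46477751e-01, -3.22768975e-01,
         8.30654952e-02],
       [ 9.99999881e-01,  3.61325124e-04, -3.29261126e-04,
        -4.00905661e-04],
       [ 4.28262870e-04, -3.22768859e-01,  9.46477723e-01,
        -7.06486862e-02],
       [ 0.00000000e+00,  0.00000000e+00,  0.00000000e+00,
         1.00000000e+00]])}
mat [215.8852459  241.47540984] [460.7, 103.2, 86.9, 86.5, 89.3]
```

View pics/w1.png

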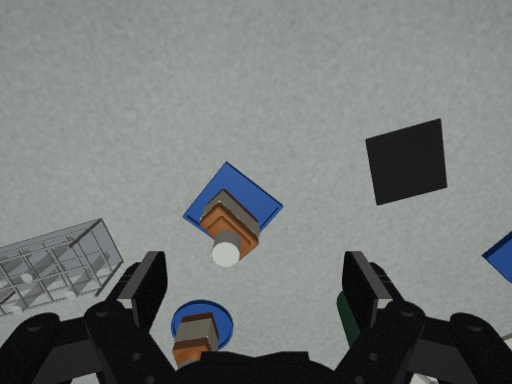

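The wrist view shows the flat cap top at about (226,254), the square dish around (233,210), the mat at (408,160) and the round dish at (202,325).

```bash
python3 - <<'E'
from h import *
o=get_obs();im=cv2.imread('pics/w1.png');c=cam('wrist',o);H,S,V=hsv(im)
print('white');
for b in blobs((S<40)&(V>195),60):
    (x,y),r=cv2.minEnclosingCircle(b); print((x,y),r,ray(c,[x,y],.112),'diam',np.linalg.norm(ray(c,[x-r,y],.112)-ray(c,[x+r,y],.112)))
print('blue');[print(b.mean(0),rect(c,b,.010)) for b in blobs((H>100)&(H<130)&(S>120)&(V>50),300)]
print('amber');[print(b.mean(0),rect(c,b,.07)) for b in blobs((H<18)&(S>110)&(V<230),100)]
m=np.zeros_like(V);m[100:220,350:460]=1
[print('mat',rect(c,b,.004)) for b in blobs((V<60)&(m>0),300)]
t=capture("top");c=cam('top');H,S,V=hsv(t)
for p,z in(((304,252),.112),((352,194.5),.106)):print(t[int(p[1]),int(p[0])],ray(c,p,z))
E
```

```text
white
blue
[202.68292683 320.43902439] [612.1, -215.4, 89.6, 79.2, 53.7]
[503.21296296 256.5462963 ] [628.9, 199.3, 79.5, 37.6, 178.2]
[228.01145038 202.49618321] [456.5, -120.5, 93.2, 92.0, 124.0]
amber
[190.72897196 350.22429907] [601.0, -217.7, 50.4, 37.8, 88.6]
[201.97802198 319.32967033] [557.3, -188.2, 44.4, 23.3, 52.7]
[230.52903226 230.58064516] [455.8, -119.1, 64.9, 35.6, 27.2]
mat [460.6, 103.9, 88.7, 88.5, 89.3]
[112 129 134] [[ 0.45786636 -0.12205192]]
[137 135 132] [[ 0.6176431  -0.22378552]]
```

```bash
python3 -m crank '[[0.8,-0.6,0,0],[0.8,-0.6,0,0],[0.7,-0.7,0,0],[0,0,-1,0],[0,0,-1,0],[0,0,0,0],[0,0,0,0]]'
python3 - <<'E'
from h import *
o=get_obs();im=capture("wrist");cv2.imwrite('pics/w2.png',im);c=cam('wrist',o);print(o['position'])
K,r,_=c;q=[.457,-.1215]
print(proj(c,[.457,-.1215,.112]),proj(c,[*o['position'][:2],.112]))
H,S,V=hsv(im);[print(b.mean(0),rect(c,b,.112)) for b in blobs((S<40)&(V>170),60)]
E
```

```text
clock: 3.6
position: [0.4567, -0.1204, 0.2545]
ee_rot: [0.146, 0.989, 0.0, -0.0]
contact_force: [1.5, 0.4, 0.6]
grip_width: 1.002
grasp_force: 0.0
[ 0.45665059 -0.12041886  0.25448244]
[253.68623438 204.75685201] [254.94709748 203.94385302]
[253.86315789 206.77894737] [459.0, -121.8, 25.6, 25.4, 163.2]
```

View pics/w2.png

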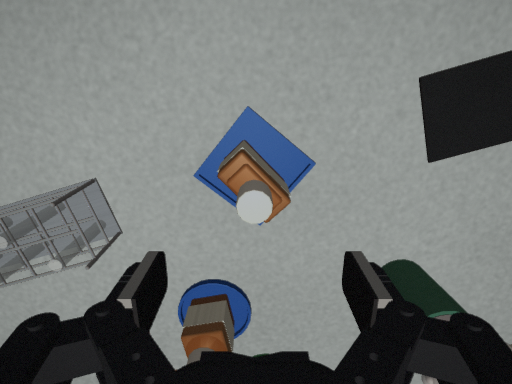

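The cap top at (254,207) lies between the fingers, so I'll go down and grip it.

```bash
python3 -m crank '[[0.08,-0.06,-0.8,0],[0,0,-1,0],[0,0,-1,0],[0,0,-0.8,0],[0,0,-0.4,0],[0,0,0,0]]'
python3 -m crank '[[0,0,0,0],[0,0,0,0],[0,0,0,0],[0,0,0,0],[0,0,0,0],[0,0,0,0],[0,0,0,0],[0,0,0,0]]' 0 45
python3 -m crank '[[0,0,0.3,0],[0,0,0.3,0],[0,0,0.4,0],[0,0,0,0]]'
```

```text
clock: 4.25
position: [0.4588, -0.1224, 0.1539]
ee_rot: [0.146, 0.989, 0.0, -0.0]
contact_force: [-0.7, -0.7, 1.1]
grip_width: 0.999
grasp_force: 0.0
clock: 5.05
position: [0.4592, -0.1227, 0.1544]
ee_rot: [0.146, 0.989, -0.0, 0.001]
contact_force: [0.5, 2.1, 6.4]
grip_width: 0.315
grasp_force: 44.0
clock: 5.45
position: [0.4593, -0.1228, 0.1804]
ee_rot: [0.146, 0.989, -0.0, 0.001]
contact_force: [-0.3, 0.3, -1.2]
grip_width: 0.314
grasp_force: 44.3
```

```bash
python3 -m crank '[[0,0.5,0,0],[0,1,0,0],[0,1,0,0],[0,1,0,0],[0,1,0,0],[0,1,0,0],[0,1,0,0],[0,1,0,0],[0,1,0,0],[0.05,0.55,0,0]]'
python3 -m crank '[[0,0,0,0],[0,0,0,0],[0,0,-0.4,0],[0,0,-0.3,0],[0,0,-0.2,0],[0,0,-0.1,0],[0,0,0,0],[0,0,0,0]]'
```

```text
clock: 6.45
position: [0.4593, 0.1057, 0.1786]
ee_rot: [0.146, 0.989, 0.0, -0.0]
contact_force: [-0.1, 0.4, -1.5]
grip_width: 0.318
grasp_force: 44.4
clock: 7.25
position: [0.4599, 0.1032, 0.1544]
ee_rot: [0.147, 0.989, -0.0, 0.0]
contact_force: [-4.5, -1.1, 11.5]
grip_width: 0.311
grasp_force: 45.6
```

```bash
python3 -m crank '[[0,0,0,0],[0,0,0,0],[0,0,0,0],[0,0,0,0],[0,0,0.6,0],[0,0,1,0],[0,0,1,0],[0,0,1,0],[0,0,0.4,0]]' 1
python3 -m crank '[[0.5,-1,0,0],[0.5,-1,0,0],[0.5,-1,0,0],[0.5,-1,0,0],[0.5,-1,0,0],[0.5,-1,0,0],[0.5,-1,0,0],[0.5,-1,0,0],[0.5,-1,0,0],[0.5,-1,0,0]]'
python3 -m crank '[[0.5,-1,0,0],[0.4,-1,0,0],[0.4,-1,0,0],[0,0,0,0],[0,0,0,0]]'
python3 - <<'E'
from h import *
o=get_obs();im=capture("wrist");cv2.imwrite('pics/w3.png',im);c=cam('wrist',o);print(o['position'])
H,S,V=hsv(im);[print(b.mean(0),rect(c,b,.106)) for b in blobs((S<40)&(V>170),60)]
print('blue');[print(b.mean(0),rect(c,b,.010)) for b in blobs((H>100)&(H<130)&(S>120)&(V>50),300)]
print('amber');[print(b.mean(0),rect(c,b,.07)) for b in blobs((H<18)&(S>110)&(V<230),100)]
E
```

```text
clock: 8.15
position: [0.4606, 0.1037, 0.2558]
ee_rot: [0.146, 0.989, 0.0, 0.001]
contact_force: [-0.2, -0.7, -0.3]
grip_width: 1.0
grasp_force: 0.0
clock: 9.15
position: [0.5853, -0.1474, 0.2528]
ee_rot: [0.146, 0.989, 0.0, -0.001]
contact_force: [1.1, 0.2, 0.0]
grip_width: 1.001
grasp_force: 0.0
clock: 9.65
position: [0.6173, -0.2216, 0.2525]
ee_rot: [0.147, 0.989, 0.0, -0.001]
contact_force: [-0.5, 0.9, -0.8]
grip_width: 1.002
grasp_force: 0.0
[ 0.6173175  -0.22157954  0.25250173]
[330.30555556 353.05555556] [773.4, -199.5, 34.7, 30.1, 138.4]
[251.86956522 204.73043478] [618.7, -224.3, 31.8, 31.6, 73.1]
blue
[252.7761194 163.8358209] [615.2, -221.9, 90.4, 78.9, 75.4]
[308.67027027  12.43783784] [500.3, -136.8, 76.2, 37.2, 73.1]
amber
[206.87623762 288.03960396] [703.4, -296.8, 75.9, 73.3, 163.1]
[135.2406639 208.1120332] [607.5, -330.3, 74.8, 73.6, 73.1]
[254.02803738 180.05607477] [616.1, -223.8, 46.8, 44.2, 174.3]
```

View pics/w3.png

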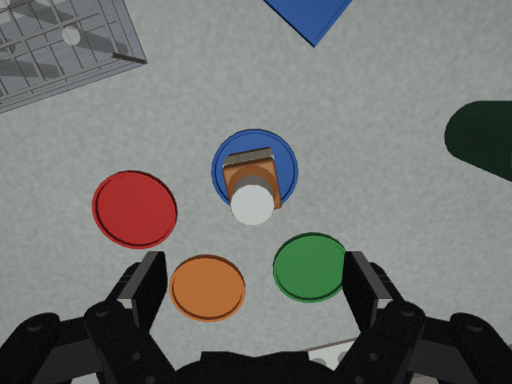

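The cap is at (252,205), with the body almost square to the image. I'll grip it the same way.

```bash
python3 -m crank '[[0.03,-0.1,-0.8,0],[0,0,-1,0],[0,0,-1,0],[0,0,-0.8,0],[0,0,-0.38,0],[0,0,0,0]]'
python3 -m crank '[[0,0,0,0],[0,0,0,0],[0,0,0,0],[0,0,0,0],[0,0,0,0],[0,0,0,0],[0,0,0,0],[0,0,0,0]]' 0 45
python3 -m crank '[[0,0,0.3,0],[0,0,0.3,0],[0,0,0.4,0],[0,0,0,0]]'
python3 - <<'E'
from h import *
o=get_obs();im=capture("wrist");cv2.imwrite('pics/w4.png',im);c=cam('wrist',o);print(o['position'],yaw(o))
H,S,V=hsv(im)
z=o['position'][2]-.054-.094+.070
print('amber');[print(b.mean(0),rect(c,b,z)) for b in blobs((H<18)&(S>110)&(V<230),100)]
E
```

```text
clock: 10.3
position: [0.6177, -0.2227, 0.1534]
ee_rot: [0.146, 0.989, 0.0, -0.001]
contact_force: [-0.9, -0.1, 0.3]
grip_width: 1.001
grasp_force: 0.0
clock: 11.1
position: [0.6185, -0.2239, 0.1554]
ee_rot: [0.146, 0.989, -0.0, 0.001]
contact_force: [-0.3, 1.2, 5.8]
grip_width: 0.381
grasp_force: 44.4
clock: 11.5
position: [0.6188, -0.2241, 0.1813]
ee_rot: [0.146, 0.989, -0.0, 0.001]
contact_force: [-0.1, -0.0, -1.5]
grip_width: 0.384
grasp_force: 44.8
[ 0.61882933 -0.22413787  0.18127998] 73.16564089755379
amber
[225.18666667 327.47333333] [664.4, -256.2, 43.0, 21.6, 162.6]
[253.31060606 217.4469697 ] [605.4, -222.1, 42.1, 33.7, 84.1]
[107.88666667 234.82      ] [590.7, -299.2, 58.1, 55.8, 134.4]
```

View pics/w4.png

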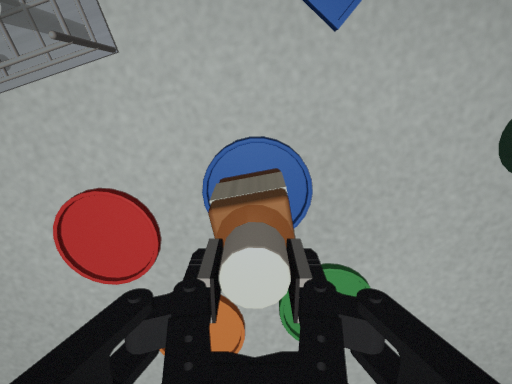

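The square bottle is held at yaw of about 84° and its near shoulder edge is clear. I'll carry it to the square dish, turning +40°.

```bash
python3 -m crank '[[-0.6,0.3,0,0.5],[-0.8,0.5,0,1],[-0.8,0.5,0,1],[-0.8,0.5,0,1],[-0.8,0.5,0,1],[-0.8,0.5,0,1],[-0.8,0.5,0,1],[-0.6,0.5,0,1],[-0.49,0.32,0,0.54],[0,0,0,0]]'
python3 -m crank '[[0,0,0,0],[0,0,0,0]]'
python3 - <<'E'
from h import *
o=get_obs();im=capture("wrist");cv2.imwrite('pics/w5.png',im);c=cam('wrist',o);print(o['position'],yaw(o))
H,S,V=hsv(im)
z=o['position'][2]-.054-.094+.070
print('amber');[print(b.mean(0),rect(c,b,z)) for b in blobs((H<18)&(S>110)&(V<230),100)]
print('blue');[print(b.mean(0),rect(c,b,.01)) for b in blobs((H>100)&(H<130)&(S>120)&(V>50),300)]
E
```

```text
clock: 12.55
position: [0.4545, -0.1198, 0.1794]
ee_rot: [-0.203, 0.979, 0.0, -0.0]
contact_force: [0.2, -1.5, -0.9]
grip_width: 0.378
grasp_force: 44.9
clock: 12.75
position: [0.4567, -0.1213, 0.1794]
ee_rot: [-0.202, 0.979, -0.0, 0.0]
contact_force: [-0.1, -0.6, -1.7]
grip_width: 0.382
grasp_force: 44.9
[ 0.45669317 -0.12128232  0.17941795] 113.30158771451626
amber
[  5.04255319 362.40425532] [593.8, -232.1, 37.2, 8.6, 8.4]
[504.99401198 329.22155689] [451.2, 37.7, 62.2, 11.9, 38.3]
[472.14948454 276.88659794] [430.1, -2.2, 44.9, 22.2, 1.9]
[253.48669202 217.40304183] [444.7, -128.5, 42.0, 33.7, 124.3]
blue
[ 80.52422907 291.08370044] [611.1, -234.7, 96.7, 61.1, 151.6]
[254.02692308 180.44423077] [456.7, -121.9, 92.9, 91.5, 34.0]
```

View pics/w5.png

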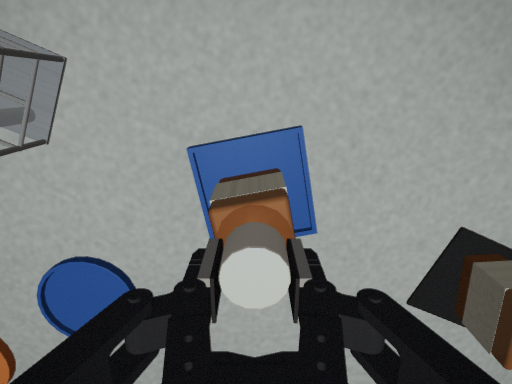

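Body and dish edges are parallel (34.3° against 34.0°), so I'll lower it and release.

```bash
python3 -m crank '[[0,0,-0.4,0],[0,0,-0.3,0],[0,0,-0.18,0],[0,0,-0.1,0],[0,0,0,0],[0,0,0,0]]'
python3 -m crank '[[0,0,0,0],[0,0,0,0],[0,0,0,0],[0,0,0,0],[0,0,0.6,0],[0,0,1,0],[0,0,1,0],[0,0,1,0],[0,0,0.4,0],[0,0,0,0]]' 1
python3 - <<'E'
from h import *
o=get_obs();im=capture("wrist");cv2.imwrite('pics/w6.png',im);c=cam('wrist',o);print(o['position'])
H,S,V=hsv(im)
for b in blobs((S<40)&(V>170),60): print('cap',b.mean(0),rect(c,b,.106))
for b in blobs((H<18)&(S>110)&(V<230),100): print('amber',b.mean(0),rect(c,b,.07))
for b in blobs((H>100)&(H<130)&(S>120)&(V>50),300): print('blue',b.mean(0),rect(c,b,.01))
E
python3 -m crank '[[0.4,1,0,0],[0.4,1,0,0],[0.4,1,0,0],[0.4,1,0,0],[0.4,1,0,0],[0.4,1,0,0],[0.4,1,0,0],[0.4,1,0,0],[0.4,1,0,0],[0.4,1,0,0]]'
python3 -m crank '[[0.4,1,0.3,0],[0.4,1,0.3,0],[0.4,1,0.4,0],[0.4,1,0,0],[0.4,0.7,0,0],[0,0,0,0],[0,0,0,0]]'
python3 - <<'E'
from h import *
o=get_obs();im=capture("wrist");cv2.imwrite('pics/w7.png',im);c=cam('wrist',o);print(o['position'])
H,S,V=hsv(im)
for b in blobs((S<40)&(V>170),60): print('cap',b.mean(0),rect(c,b,.096))
for b in blobs((H<18)&(S>110)&(V<230),100): print('amber',b.mean(0),rect(c,b,.065))
for b in blobs((V<50),60): print('dark',b.mean(0),rect(c,b,.124))
for b in blobs((H>100)&(H<130)&(S>120)&(V>50),300): print('blue',b.mean(0),rect(c,b,.01))
E
```

```text
clock: 13.4
position: [0.4559, -0.1207, 0.1554]
ee_rot: [-0.203, 0.979, -0.0, 0.0]
contact_force: [-4.0, 2.8, 11.7]
grip_width: 0.38
grasp_force: 46.1
clock: 14.4
position: [0.4565, -0.121, 0.2557]
ee_rot: [-0.203, 0.979, -0.001, 0.001]
contact_force: [-0.1, 0.6, -1.3]
grip_width: 1.004
grasp_force: 0.0
[ 0.45645262 -0.12100729  0.25569123]
cap [498.83116883 305.61038961] [462.6, 109.6, 26.1, 22.6, 38.4]
cap [255.68695652 199.82608696] [455.8, -121.0, 31.7, 31.4, 23.4]
amber [ 21.97297297 304.68648649] [670.7, -278.5, 78.7, 56.9, 8.4]
amber [461.42328042 269.96825397] [456.5, 98.0, 71.0, 43.4, 27.0]
amber [426.73856209 237.39869281] [444.5, 44.3, 56.9, 26.0, 1.2]
amber [ 17.6097561  218.18536585] [573.7, -302.4, 76.4, 38.1, 8.4]
amber [256.7293578  176.16055046] [453.7, -122.2, 46.7, 44.2, 34.4]
blue [116.34010152 251.63959391] [613.6, -233.1, 95.2, 66.1, 154.6]
blue [253.79295154 162.80837004] [456.8, -121.8, 92.2, 91.3, 34.0]
clock: 15.45
position: [0.5559, 0.1302, 0.2529]
ee_rot: [-0.203, 0.979, 0.0, -0.001]
contact_force: [1.2, -0.5, -0.5]
grip_width: 1.001
grasp_force: 0.0
clock: 16.15
position: [0.6058, 0.2468, 0.2778]
ee_rot: [-0.203, 0.979, -0.0, -0.001]
contact_force: [0.1, -0.4, -0.1]
grip_width: 0.999
grasp_force: 0.0
[0.60575401 0.24675282 0.27783962]
cap [158.69607843 322.2254902 ] [776.3, 214.1, 36.1, 11.3, 172.1]
cap [180.23371648 292.0651341 ] [731.1, 224.7, 44.0, 35.4, 11.8]
cap [261.53846154 191.30769231] [606.9, 253.5, 23.6, 17.1, 116.1]
amber [322.31746032 361.0952381 ] [782.2, 410.9, 38.8, 10.4, 86.2]
amber [260.85616438 179.52054795] [605.4, 252.5, 39.5, 35.5, 115.4]
dark [254.26042335 337.73380372] [713.9, 294.4, 497.5, 144.3, 113.4]
dark [262.13432836 200.76119403] [604.6, 252.8, 21.6, 14.9, 23.4]
dark [ 26.16086957 114.76521739] [615.3, 77.7, 58.6, 45.5, 8.7]
dark [176.25123153  10.41871921] [512.1, 148.7, 57.3, 20.7, 113.4]
blue [248.90544413 170.21203438] [620.2, 242.3, 99.2, 62.7, 122.3]
```

View pics/w7.png

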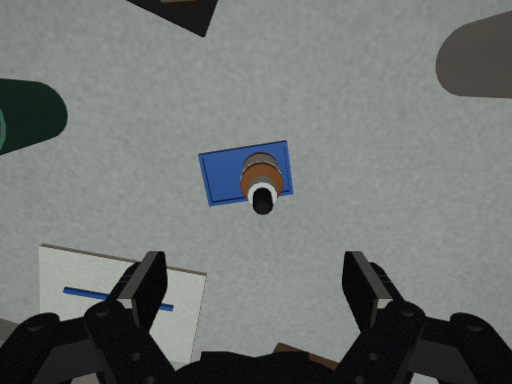

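The square bottle sits within 2 mm of its dish centre. The dropper's bulb is at (262,200) in the view, about (605,253) mm. I'll grip the collar.

```bash
python3 -m crank '[[0,0.25,-0.5,0],[0,0,-1,0],[0,0,-1,0],[0,0,-1,0],[0,0,-0.9,0],[0,0,-0.5,0],[0,0,-0.25,0],[0,0,0,0]]'
python3 -m crank '[[0,0,0,0],[0,0,0,0],[0,0,0,0],[0,0,0,0],[0,0,0,0],[0,0,0,0],[0,0,0,0],[0,0,0,0]]' 0 40
python3 -m crank '[[0,0,0.3,0],[0,0,0.3,0],[0,0,0.4,0],[0,0,0,0]]'
python3 - <<'E'
from h import *
o=get_obs();im=capture("wrist");cv2.imwrite('pics/w8.png',im);print(o['position'])
for n in ('top',):
    c=cam(n);H,S,V=hsv(capture(n))
    for b in blobs((H>100)&(H<130)&(S>120)&(V>50),80): print(cv2.minEnclosingCircle((ray(c,b,.01)*1000).astype(np.float32)),rect(c,b,.01))
E
```

```text
clock: 17.0
position: [0.6058, 0.2527, 0.1506]
ee_rot: [-0.202, 0.979, -0.0, -0.0]
contact_force: [-0.1, 0.3, 0.2]
grip_width: 0.998
grasp_force: 0.0
clock: 17.8
position: [0.6062, 0.2531, 0.1518]
ee_rot: [-0.203, 0.979, 0.0, 0.001]
contact_force: [0.1, 0.5, 5.5]
grip_width: 0.287
grasp_force: 39.1
clock: 18.2
position: [0.6066, 0.2531, 0.178]
ee_rot: [-0.203, 0.979, 0.0, 0.001]
contact_force: [0.8, 0.2, -0.5]
grip_width: 0.288
grasp_force: 39.3
[0.60660189 0.2530883  0.17799208]
((455.96875, -121.52490234375), 61.063743591308594) [456.7, -121.4, 89.5, 87.6, 124.7]
((619.855224609375, -222.29196166992188), 44.432472229003906) [619.6, -222.7, 87.8, 85.6, 143.1]
((618.600830078125, 242.18206787109375), 54.58869552612305) [619.2, 242.3, 97.2, 61.5, 122.7]
```

View pics/w8.png

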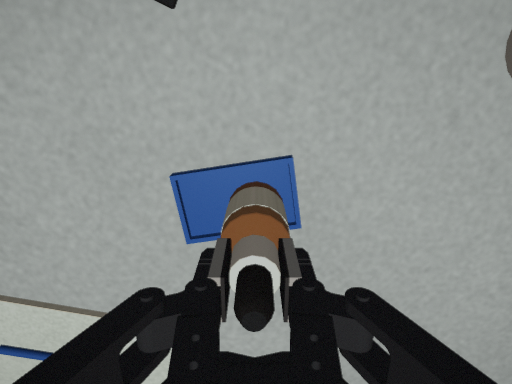

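The dropper is held upright. I'll lift it clear and go around the cup on the robot's side to the round dish.

```bash
python3 -m crank '[[0,0,0.8,0],[-0.6,-0.3,1,0],[-0.7,-0.7,1,0],[-0.7,-1,1,0],[-0.7,-1,0.2,0],[0,-1,0,0],[0,-1,0,0],[0,-1,0,0],[0,-1,0,0],[0,-1,0,0]]'
python3 -m crank '[[0,-1,0,0],[0,-1,0,0],[0,-1,0,0],[0,-1,0,0],[0.4,-1,0,0],[0.5,-1,0,0],[0.5,-1,0,0],[0.5,-1,0,0],[0.5,-1,0,0],[0.4,-1,0,0]]'
python3 -m crank '[[0.42,-0.9,0,0],[0,-0.12,-1,0],[0,0,-1,0],[0,0,-1,0],[0,0,-0.8,0],[0,0,-0.2,0],[0,0,0,0],[0,0,0,0]]'
python3 - <<'E'
from h import *
o=get_obs();im=capture("wrist");cv2.imwrite('pics/w9.png',im);c=cam('wrist',o);print(o['position'])
H,S,V=hsv(im)
for b in blobs((H>100)&(H<130)&(S>120)&(V>50),300): print(b.mean(0),cv2.minEnclosingCircle((ray(c,b,.01)*1000).astype(np.float32)),rect(c,b,.01))
E
```

```text
clock: 19.3
position: [0.5382, 0.052, 0.2758]
ee_rot: [-0.203, 0.979, 0.0, -0.0]
contact_force: [-0.3, -0.3, -1.5]
grip_width: 0.282
grasp_force: 39.3
clock: 20.3
position: [0.6089, -0.1981, 0.2755]
ee_rot: [-0.202, 0.979, 0.0, -0.0]
contact_force: [1.0, 0.8, -0.7]
grip_width: 0.287
grasp_force: 39.4
clock: 21.1
position: [0.6194, -0.2227, 0.1771]
ee_rot: [-0.203, 0.979, -0.0, 0.0]
contact_force: [-0.1, -0.2, -0.6]
grip_width: 0.288
grasp_force: 39.5
[ 0.61940114 -0.22273322  0.17712566]
[253.9640884  185.27071823] ((620.319580078125, -223.5605010986328), 45.75979232788086) [615.1, -225.8, 90.3, 79.7, 114.3]
[448.79289941  60.25443787] ((466.82952880859375, -129.8684844970703), 56.2321662902832) [467.0, -129.9, 84.3, 74.9, 34.0]
```

View pics/w9.png

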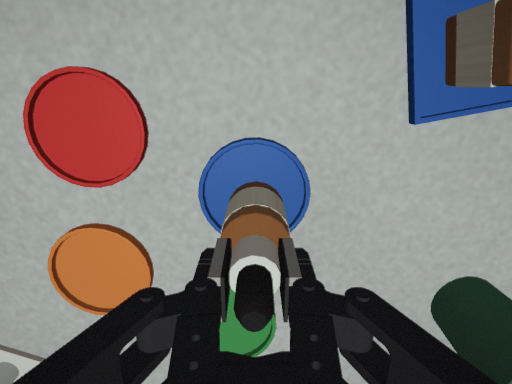

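The dropper bottle is centred over the round dish (circle at (620,-223)), so I'll lower it, release, and go back to the flat bottle.

```bash
python3 -m crank '[[0.02,0,-0.4,0],[0,0,-0.3,0],[0,0,-0.2,0],[0,0,-0.12,0],[0,0,0,0],[0,0,0,0]]'
python3 -m crank '[[0,0,0,0],[0,0,0,0],[0,0,0,0],[0,0,0,0],[0,0,0.6,0],[0,0,1,0],[0,0,1,0],[0,0,1,0],[0,0,0.6,0],[0,0,0,0]]' 1
python3 -m crank '[[-0.5,1,0,0],[-0.5,1,0,0],[-0.5,1,0,0],[-0.5,1,0,0],[-0.5,1,0,0],[-0.5,1,0,0],[-0.5,1,0,0],[-0.5,1,0,0],[-0.5,1,0,0],[-0.5,1,0,0]]'
python3 -m crank '[[-0.5,1,0,0],[-0.5,1,0,0],[-0.4,1,0,0],[0,0.05,0,0],[0,0,0,0],[0,0,0,0]]'
python3 - <<'E'
from h import *
o=get_obs();im=capture("wrist");cv2.imwrite('pics/w10.png',im);c=cam('wrist',o);print(o['position'],yaw(o))
H,S,V=hsv(im)
for b in blobs((S<40)&(V>170),60): print('cap',b.mean(0),rect(c,b,.112))
for b in blobs((H<18)&(S>110)&(V<230),100): print('amber',b.mean(0),rect(c,b,.07))
E
```

```text
clock: 21.75
position: [0.6197, -0.2224, 0.1518]
ee_rot: [-0.203, 0.979, -0.0, 0.001]
contact_force: [-2.0, 2.3, 8.9]
grip_width: 0.287
grasp_force: 40.5
clock: 22.75
position: [0.6201, -0.2229, 0.2579]
ee_rot: [-0.203, 0.979, -0.001, 0.002]
contact_force: [0.1, 0.4, 0.0]
grip_width: 0.999
grasp_force: 0.0
clock: 23.75
position: [0.4935, 0.0284, 0.2544]
ee_rot: [-0.202, 0.979, 0.0, -0.001]
contact_force: [0.5, 1.1, 0.2]
grip_width: 1.0
grasp_force: 0.0
clock: 24.35
position: [0.4597, 0.1033, 0.2551]
ee_rot: [-0.202, 0.979, -0.0, -0.0]
contact_force: [-0.7, -0.9, -0.5]
grip_width: 1.001
grasp_force: 0.0
[0.45968811 0.10325494 0.25509913] 113.35409874474746
cap [255.73684211 203.81052632] [459.6, 103.7, 26.1, 25.5, 113.4]
amber [256.78531073 171.30508475] [450.1, 99.0, 47.8, 31.9, 27.0]
amber [61.98058252 70.80582524] [432.8, -70.7, 36.1, 4.3, 34.3]
amber [15.89130435 74.24456522] [449.1, -108.3, 45.5, 37.5, 34.2]
```

View pics/w10.png

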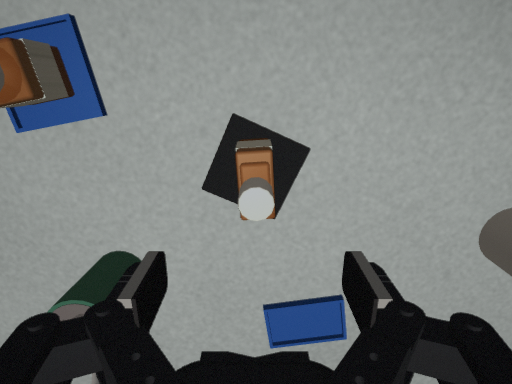

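The flat bottle stands on the mat at yaw 27°, with its cap between the fingers at (256,204). I'll grip it, carry it and turn -85°.

```bash
python3 -m crank '[[0,0,-0.8,0],[0,0,-1,0],[0,0,-1,0],[0,0,-0.8,0],[0,0,-0.42,0],[0,0,0,0]]'
python3 -m crank '[[0,0,0,0],[0,0,0,0],[0,0,0,0],[0,0,0,0],[0,0,0,0],[0,0,0,0],[0,0,0,0],[0,0,0,0]]' 0 45
python3 -m crank '[[0,0,0.3,0],[0,0,0.3,0],[0,0,0.4,0],[0.3,0.2,0,-0.5],[0.4,0.3,0,-1],[0.4,0.4,0,-1],[0.4,0.4,0,-1],[0.4,0.4,0,-1],[0.4,0.4,0,-1],[0.4,0.4,0,-1]]'
python3 -m crank '[[0.4,0.3,0,-1],[0.4,0.3,0,-1],[0.4,0.3,0,-1],[0.4,0.3,0,-1],[0.4,0.3,0,-1],[0.4,0.4,0,-1],[0.4,0.4,0,-1],[0.4,0.4,0,-1],[0.5,0.35,0,-1],[0.4,0,0,-1]]'
python3 -m crank '[[0,0,0,-0.4],[0,0,0,0],[0,0,0,0]]'
python3 - <<'E'
from h import *
o=get_obs();im=capture("wrist");cv2.imwrite('pics/w11.png',im);c=cam('wrist',o);print(o['position'],yaw(o))
H,S,V=hsv(im)
z=o['position'][2]-.054-.096+.070
for b in blobs((H<18)&(S>110)&(V<230),100): print('amber',b.mean(0),rect(c,b,z))
for b in blobs((H>100)&(H<130)&(S>120)&(V>50),300): print('blue',b.mean(0),rect(c,b,.01))
E
```

```text
clock: 25.0
position: [0.4592, 0.1031, 0.154]
ee_rot: [-0.202, 0.979, 0.0, -0.001]
contact_force: [0.2, 0.4, 0.5]
grip_width: 1.001
grasp_force: 0.0
clock: 25.8
position: [0.4597, 0.1038, 0.1558]
ee_rot: [-0.203, 0.979, -0.0, 0.001]
contact_force: [-1.1, -0.0, 6.5]
grip_width: 0.312
grasp_force: 44.0
clock: 26.8
position: [0.5275, 0.1666, 0.1808]
ee_rot: [0.081, 0.997, 0.0, 0.0]
contact_force: [-0.5, -0.4, -1.6]
grip_width: 0.315
grasp_force: 44.3
clock: 27.8
position: [0.63, 0.2435, 0.1807]
ee_rot: [0.495, 0.869, 0.0, 0.0]
contact_force: [-0.2, 0.4, -1.2]
grip_width: 0.309
grasp_force: 44.4
clock: 28.1
position: [0.6294, 0.2424, 0.1805]
ee_rot: [0.508, 0.861, -0.0, -0.0]
contact_force: [-0.4, -0.2, -0.8]
grip_width: 0.313
grasp_force: 44.4
[0.62942064 0.24241535 0.18048457] 28.935934361211444
amber [253.02953586 211.77637131] [619.8, 257.7, 39.2, 29.7, 122.2]
blue [247.11218569 177.5589942 ] [620.2, 243.1, 100.0, 61.5, 122.3]
```

View pics/w11.png

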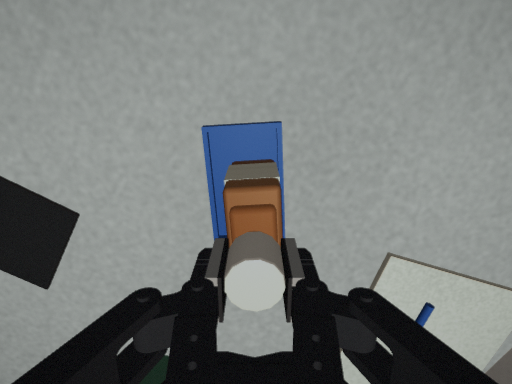

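Yaw matches (122.2° against 122.3°) but the bottle is 9 mm too far in x. I'll correct that, lower and release.

```bash
python3 -m crank '[[-0.38,0,0,0],[0,0,0,0],[0,0,-0.4,0],[0,0,-0.3,0],[0,0,-0.2,0],[0,0,-0.1,0],[0,0,0,0],[0,0,0,0]]'
python3 -m crank '[[0,0,0,0],[0,0,0,0],[0,0,0,0],[0,0,0,0],[0,0,0.6,0],[0,0,1,0],[0,0,1,0],[0,0,1,0],[0,0,0.4,0],[0,0,0,0]]' 1
python3 - <<'E'
from h import *
o=get_obs();im=capture("wrist");c=cam('wrist',o);print(o['position'])
H,S,V=hsv(im)
for b in blobs((S<40)&(V>170),60): print('cap',b.mean(0),rect(c,b,.112))
for b in blobs((H<18)&(S>110)&(V<230),100): print('amber',b.mean(0),rect(c,b,.07))
for b in blobs((H>100)&(H<130)&(S>120)&(V>50),300): print('blue',b.mean(0),rect(c,b,.01))
E
python3 -m crank '[[-0.5,-0.2,1,0],[-1,-0.5,0.5,0],[-1,-0.5,0,0],[-1,-0.5,0,0],[-1,-0.5,0,0],[-1,-0.5,0,0],[-1,0,0,0],[-1,0,0,0],[-1,0,0,0],[0,0,0,0]]'
python3 - <<'E'
from h import *
im=capture("top");cv2.imwrite('pics/end.png',cv2.resize(im[130:310,50:450],None,fx=2,fy=2,interpolation=2))
E
```

```text
clock: 28.95
position: [0.6199, 0.2425, 0.1558]
ee_rot: [0.508, 0.861, 0.0, 0.0]
contact_force: [-3.4, -0.0, 8.8]
grip_width: 0.313
grasp_force: 45.4
clock: 29.95
position: [0.6205, 0.2425, 0.2563]
ee_rot: [0.509, 0.861, 0.001, 0.001]
contact_force: [-1.2, -0.0, -0.5]
grip_width: 1.001
grasp_force: 0.0
[0.62045876 0.24252371 0.25628305]
cap [333.1091954  335.06609195] [743.7, 165.1, 60.1, 32.0, 100.5]
cap [336.41111111 302.27777778] [727.3, 197.9, 31.7, 13.1, 101.7]
cap [419.02556391 266.58345865] [758.8, 259.2, 104.2, 52.3, 163.1]
cap [254.22580645 202.22580645] [620.5, 242.6, 25.6, 25.1, 161.1]
amber [253.78181818 167.99393939] [613.0, 254.0, 41.9, 30.6, 122.5]
amber [505.60240964 143.39759036] [785.3, 373.5, 32.2, 15.5, 134.0]
blue [ 15.9010989  318.28571429] [455.3, -75.5, 55.9, 24.9, 34.0]
blue [253.4805492  161.88100686] [620.4, 242.8, 100.3, 61.3, 122.3]
clock: 31.0
position: [0.4046, 0.1748, 0.2916]
ee_rot: [0.508, 0.861, -0.001, -0.001]
contact_force: [-0.3, -0.1, -0.3]
grip_width: 1.004
grasp_force: 0.0
```

View pics/end.png

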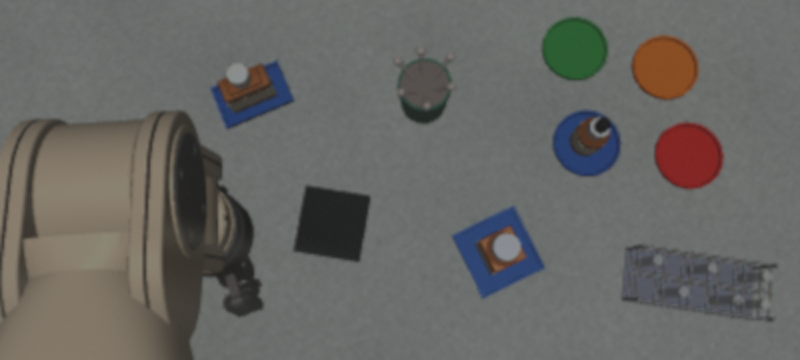

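The final view shows all three bottles upright in their own dishes: flat at (240,88), square at (500,248), dropper at (590,135). The cup and rack have not moved. The arm hides the wash bottle here, but it went nowhere near it.

```bash
python3 -c "
from cell import *
print(hand_in())"
```

```text
the job is handed in; nothing more can be done
None
```

I set all three bottles upright in their own dishes, with the square and flat ones measured within about 2 mm of centre after release, and handed the job in at about 31 s of the 96 s allowed.

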